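# Key in the code on the door-fittings test panel and push the slide bolt open

## Task

On the test panel, enter the lock's code by pressing the green key, then the copper key, then the black key, each fully in (they stay in), and then push the knob of the chrome slide bolt until the bolt is fully open, out of its keeper. Leave the white key up, and do not lift or shift the loose fittings standing about. Press and push gently with closed fingers rather than gripping anything, and finish clear of everything.

Things in the scene. Friction and masses are not known exactly. Their poses are not given: they have to be found in the camera images.
- panel: dark wooden test panel, fixed on the shelf, 250 mm (its x) by 340 mm (its y); origin at its underside's centre, z up; its top face is 40 mm above the shelf. The four keys stand in a square on its +y half and the slide bolt on its -y half. Along its +x edge, on the key half, a copper pull handle is screwed on, 34 mm high over the panel and 65 mm beyond the centres of the nearest keys
- green_top (a point): centre of the top face of the green key: an upright round cap 28 mm across in a round steel bezel 40 mm across and 12 mm high on the panel. Up, the cap stands 13 mm above the bezel (65 mm above the shelf); fully in, 3 mm. Keys are 74 mm apart and swap places from one start to the next
- green_key (a joint): how far the green key is pressed in: 0 up, 0.010 m fully in against its stop. Moving it takes about 4 N; it has no spring and stays where it is left
- copper_top (a point): centre of the top face of the copper key: an upright round cap 28 mm across in a round steel bezel 40 mm across and 12 mm high on the panel. Up, the cap stands 13 mm above the bezel (65 mm above the shelf); fully in, 3 mm. Keys are 74 mm apart and swap places from one start to the next
- copper_key (a joint): how far the copper key is pressed in: 0 up, 0.010 m fully in against its stop. Moving it takes about 4 N; it has no spring and stays where it is left
- black_top (a point): centre of the top face of the black key: an upright round cap 28 mm across in a round steel bezel 40 mm across and 12 mm high on the panel. Up, the cap stands 13 mm above the bezel (65 mm above the shelf); fully in, 3 mm. Keys are 74 mm apart and swap places from one start to the next
- black_key (a joint): how far the black key is pressed in: 0 up, 0.010 m fully in against its stop. Moving it takes about 4 N; it has no spring and stays where it is left
- white_top (a point): centre of the top face of the white key: an upright round cap 28 mm across in a round steel bezel 40 mm across and 12 mm high on the panel. Up, the cap stands 13 mm above the bezel (65 mm above the shelf); fully in, 3 mm. Keys are 74 mm apart and swap places from one start to the next
- white_key (a joint): how far the white key is pressed in: 0 up, 0.010 m fully in against its stop. Moving it takes about 4 N; it has no spring and stays where it is left. Must stay up
- bolt_knob (a point): point on the axis of the upright knob of the chrome slide bolt, 36 mm above the panel. The knob is a post 14 mm across with a 17 mm ball on it, its top 61 mm above the panel; it moves with the bar. This point's +x axis is level and is the way the bolt is pushed open, out of its keeper (roughly away from the robot). The keeper, the bar and its guides rise no more than 21 mm above the panel, so closed fingers can stand behind the knob with their tips above that
- bolt (a joint): how far the slide bolt is pushed open: 0 shut (nose in the keeper), 0.040 m fully open against its stop. Moving it takes about 3 N; it stays where it is left
- cylinder_lock: small silver keyed deadbolt cylinder standing loose on the panel, 34 mm across, 34 mm high (bystander; origin at its underside)
- roller: satin black barn door roller lying loose on the shelf, 215 mm long, 68 mm wheel, up to 34 mm high (bystander; origin under the wheel's centre)
- door_knob: loose brass door knob standing on its rose, 60 mm across, 65 mm high (bystander; origin at its underside)
- hinge: loose brass butt hinge lying open, 92 x 72 mm, 8 mm high (bystander; origin at its underside)
- carton: small loose cardboard carton, 70 x 100 x 45 mm (bystander; origin at its underside)
- driver: loose screwdriver lying on the shelf (bystander; origin at its underside)
- cup: loose blue plastic cup for screws, 70 mm across, 55 mm high (bystander; origin at its underside)

How it is judged:
By the outcome, as a careful person would: the job done as asked, in the order asked, and still so for the second after the job is handed in, with the robot touching nothing.
It also fails if it takes over 48 s, if anything falls off the work surface, if the arm or the gripper's body presses on something with over 40 N, if the wrist force passes 120 N, or if a joint passes its speed limit or range.

## Robot

A 7-joint arm with a two-finger parallel gripper is mounted at the origin on the work surface. World frame = base frame: x ahead of the robot, y to its left, z up, the work surface at z = 0. Lengths are in mm, angles in degrees, forces in N, time in s.
With the tool pointing down it reaches from about 350 to 900 mm from the base axis. Payload 7.2 kg.
Tool frame: the origin (TCP) lies at the centre of the arm's flange, where the gripper is bolted on; the fingertips stand 182 mm ahead of it and the grasp point (between the pads) lies 163 mm ahead of it; x points along the fingers, y is the direction in which the jaws open and shut, and the axes are right-handed (so a half turn about x gives the same grasp; the last joint's range is limited). The gripper opens to 88 mm and grips with 3 to 60 N. Pads are 20 mm wide; open, the fingers measure 115 mm over their backs; the gripper's body (75 mm by 178 mm) begins 61 mm behind the grasp point.
Start: joints at [-73.407, 23.554, -0.728, 91.456, 0.321, 64.991, -4.71], TCP at [218.892, 585.413, 404.653] pointing down, gripper open.
Joint ranges: [-169.25, 169.25], [-16.82, 113.86], [-84.01, 82.57], [7.8, 145.47], [-59.2, 239.2], [7.22, 106.19], [-163.78, 163.78]. Speed limits (degrees/s): [136.94, 136.94, 172.46, 172.46, 180, 180, 180].

## Interface

Orientations are given as a 3x3 rotation matrix whose columns are the frame's x, y, z axes.
In Python, from workcell import arm gives the robot as it stands. The module is installed in compiled form; this text tells all that it offers.
- The arm moves only by the shell command python3 -m inch 'ROWS' [FORCE]. ROWS is a JSON object of lists of equal length, an entry for each row: "xyz": the shift along the tool's x, y, z in mm, a list of three; "rotation": the turn, a rotation vector about the tool's x, y, z in rad, a list of three; "fingers": the closure, from 0 (fully open) to 1 (shut). In form: {"xyz": [[x, y, z], ...], "rotation": [[rx, ry, rz], ...], "fingers": [fingers, ...]}. A call has 1 to 10 rows; each row is the pose to reach, as a shift and turn from the pose commanded when the call began, along the tool's axes at that moment; what a row does not reach only later rows make up. A row lasts 1/10 s, in which the tool goes at most 50 mm and 8.59 degrees, less where a joint would pass 70% of its speed; a pose out of reach is approached as far as the arm can. A call with a gripper value outside its range is refused whole. The fingers move at their own pace and stop on an object; FORCE is the grip in N (left out, the last holds). Time passes only in rows, so rows that repeat a pose let the fingers close. It gives the time, the measured TCP pose, the force and the opening at its end, in the units of the state.
- arm.sense(): the state, without advancing time (a new reading comes with each control period).
- arm.grab_frame(name): name is "scene" or "top"; returns (picture, depth): 400x640x3 uint8, blue, green, red; 400x640 float32, mm along the optical axis (not along the pixel's ray), 0 where there is no reading.
- arm.get_calibration(name): a dict with "K" (3x3 intrinsics, pixels), "k1" (the pictures are not rectified: a ray, as slopes to the right and down, at radius r is drawn at 1 + k1 r^2 times it, then the intrinsics apply), "extrinsics" (4x4, takes a point from camera to world coordinates). Camera axes: x right, y down, z forward; pixel columns grow to the right and rows downward; lengths in mm; the calibration is good to about 2 mm. A picture is of the moment at which its call begins. get_calibration takes no time and is no camera call.
- arm.sign_off(): hands the job in, once; it reports no verdict.
Trained networks look in the newest picture that a camera, given by its name, has taken for a name from the list of things; names that differ only in an ending like _2 or _b are one class to them, and where a whole thing is asked for, a point or a joint stands for the part that bears it (a point fixed in the world has none). Each returns a list of dicts, best first, with "p" (0 to 1); they miss things now and then, are a little off and sometimes report something else, mostly with a low value. They report only what shows in the picture. A call takes as long as a camera call.
- arm.search_frame(camera, label): "at" ([row, column] in pixels, amid what is visible of it).
- arm.spot_point(camera, label): "at" ([row, column] in pixels: a listed point, or the origin of a listed thing).
The state is a dict: "time_s": time; "qpos": joint angles; "qvel": joint speeds; "joint_torque": joint torques, N m; "tcp_pos": TCP position; "tcp_rot": TCP orientation; "wrist_force": force on the tool from outside, world axes, zero at the start; "moment": the same for the moment, N m; "grip_width": finger opening in mm.
Only numpy, scipy, OpenCV 4.12 (cv2) and the standard library are available. Lean on these libraries where they do the work, as an engineer would, in place of code of your own. Each camera call takes 0.05 s, during which the arm holds its last target. There are 200 camera calls.

## Working session

There is one attempt and no reset: what is moved stays moved. The work goes in short steps, Python scripts to look and compute and a shell command to move; the robot and the scene stay as the last step left them, time stands still between calls to the robot, and variables do not carry over. Pictures are saved under pics/ and viewed, about 8 in all and at most 12, crops included, and the job is handed in when it is done.

```bash
mkdir -p pics
cat > h.py <<'E'
import numpy as np, cv2
from workcell import arm
def ray(cam,at):
    c=arm.get_calibration(cam);K=np.array(c["K"]);T=np.array(c["extrinsics"])
    d=np.array([(at[1]-K[0,2])/K[0,0],(at[0]-K[1,2])/K[1,1]]);u=d.copy()
    for _ in range(20): u=d/(1+c["k1"]*(u@u))
    return T,np.array([u[0],u[1],1.])
def atz(cam,at,z):
    T,r=ray(cam,at);v=T[:3,:3]@r;o=T[:3,3];return o+v*(z-o[2])/v[2]
def bydepth(cam,at,dep):
    T,r=ray(cam,at);i,j=int(round(at[0])),int(round(at[1]))
    return T[:3,:3]@(r*np.median(dep[i-1:i+2,j-1:j+2]))+T[:3,3]
E
python3 - <<'E'
from h import *
np.set_printoptions(precision=1,suppress=True)
s=arm.sense();print(s["time_s"],s["tcp_pos"],s["grip_width"]);print(np.array(s["tcp_rot"]))
for cam in("scene","top"):
    p,d=arm.grab_frame(cam);cv2.imwrite(f"pics/{cam}0.png",p)
    print(cam,np.array(arm.get_calibration(cam)["extrinsics"])[:3,3])
    for l,z in(("green_top",65),("copper_top",65),("black_top",65),("white_top",65),("bolt_knob",76),("cylinder_lock",40),("panel",0)):
        for r in arm.spot_point(cam,l)[:2]:
            print(l,round(r["p"],2),np.array(r["at"]),atz(cam,r["at"],z),bydepth(cam,r["at"],d))
print(arm.sense()["time_s"])
E
```

```text
0.0 [218.8 585.2 403.8] 87.78890512465132
[[-0.   0.4  0.9]
 [-0.   0.9 -0.4]
 [-1.  -0.   0. ]]
scene [1424.6  117.8  880.8]
green_top 0.51 [272.2 463. ] [730.2 365.   65. ] [702.  375.   31.9]
green_top 0.43 [226.3 327.9] [627.8   5.5  65. ] [628.1   5.5  65.3]
copper_top 0.62 [230.2 353.9] [630.5  78.4  65. ] [632.3  78.5  66.9]
black_top 0.63 [207.3 335.4] [547.1  15.1  65. ] [546.5  15.   64.5]
black_top 0.48 [235.7 487.9] [589.5 444.2  65. ] [531.5 466.9   8.3]
white_top 0.38 [211.3 359.8] [552.   87.1  65. ] [550.5  87.   63.7]
bolt_knob 0.68 [196.4 285.6] [ 537.1 -136.    76. ] [ 543.1 -134.3   81.5]
bolt_knob 0.28 [232.4 350.9] [650.8  71.9  76. ] [640.8  71.3  65.6]
cylinder_lock 0.66 [196.7 321.9] [479.5 -36.2  40. ] [500.8 -32.7  59. ]
panel 0.69 [235.3 490.6] [520.  478.5   0. ] [526.3 476.    6.2]
panel 0.63 [226.6 316.5] [571.4 -37.    0. ] [612.  -29.6  41.9]
top [ 291.4  -55.9 1498.3]
green_top 0.58 [175.6 312.8] [619.4  -2.   65. ] [619.7  -1.9  63.5]
green_top 0.3 [201.3 461.5] [ 507.5 -539.4   65. ] [ 517.6 -561.9   -1.7]
copper_top 0.57 [174.3 289.7] [627.   83.2  65. ] [628.   83.6  60.6]
black_top 0.54 [194.1 310.3] [550.5   8.7  65. ] [550.4   8.7  65.4]
white_top 0.43 [188.8 287.4] [572.7  92.3  65. ] [573.2  92.6  62.6]
bolt_knob 0.67 [198.1 351.4] [ 529.3 -140.    76. ] [ 534.6 -141.9   44.2]
panel 0.84 [189.7 326.4] [577.4 -50.3   0. ] [569.9 -50.5  39.7]
panel 0.41 [199.7 460.6] [ 523.6 -558.4    0. ] [ 523.5 -558.4    0.3]
0.8
```

View pics/scene0.png

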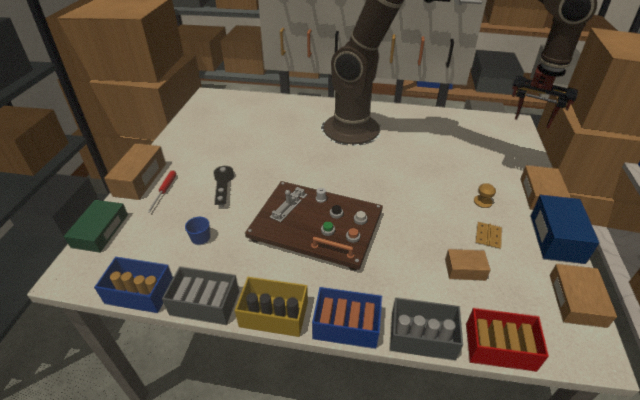

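View pics/top0.png

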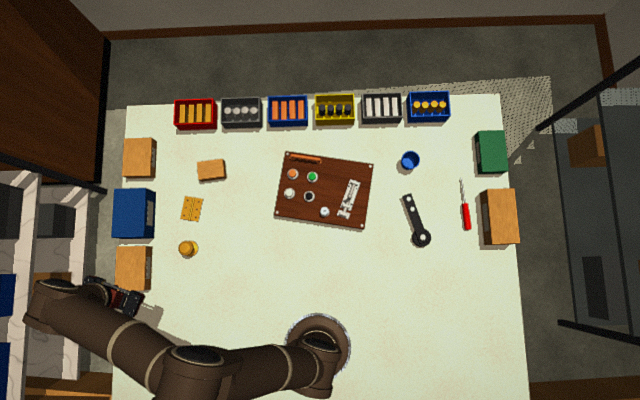

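The scene view shows the panel with black key (211,336), white (216,360), green (228,328), copper (234,353), the bolt at about (205,290) and the cylinder lock at (196,321). The top view agrees. I'll zoom in for accuracy.

Run:
```python
from h import *
a=cv2.imread("pics/scene0.png")[175:270,240:390];b=cv2.imread("pics/top0.png")[145:235,270:380]
a=cv2.resize(a,None,fx=5,fy=5,interpolation=cv2.INTER_CUBIC)
b=cv2.resize(b,None,fx=6,fy=6,interpolation=cv2.INTER_CUBIC)
cv2.imwrite("pics/c1.png",a);cv2.imwrite("pics/c2.png",b)
```

```text
(no output)
```

View pics/c1.png

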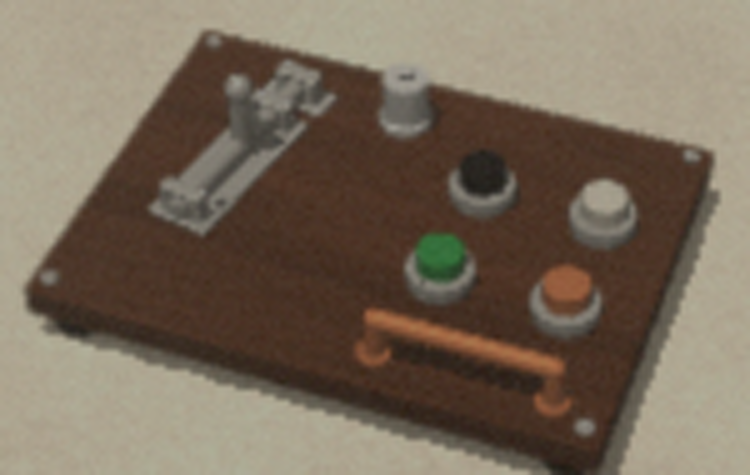

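View pics/c2.png

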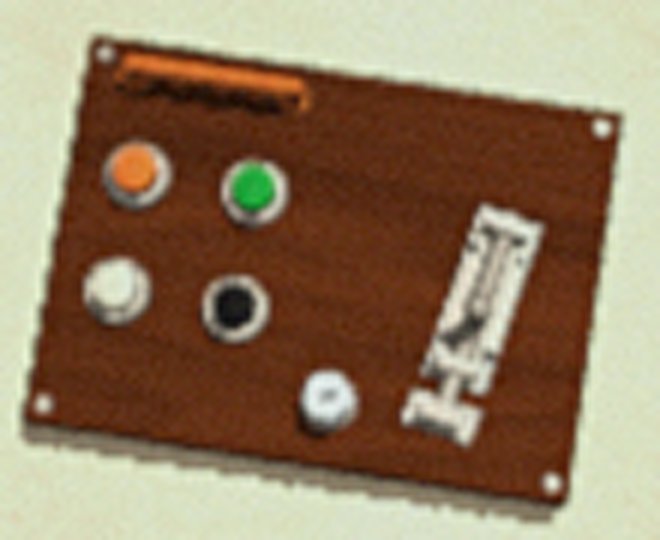

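Crops show the caps in scene crop at green (442,248), copper (567,283), black (484,168), white (604,196), knob ball (238,85); keeper is at the robot-side end of the bolt. Now I compute positions.

Run:
```python
from h import *
np.set_printoptions(precision=1,suppress=True)
S=lambda x,y:[175+(y+.5)/5-.5,240+(x+.5)/5-.5]
P=lambda x,y:[145+(y+.5)/6-.5,270+(x+.5)/6-.5]
for n,a,b,z in(("green",(442,246),(254,186),65),("copper",(567,282),(134,167),65),("black",(484,168),(236,306),65),("white",(604,194),(113,286),65),("lock top",(406,75),(328,396),74),
 ("screwA",(213,41),(552,482),40),("screwB",(692,156),(43,404),40),("screwC",(586,427),(107,53),40),("screwD",(49,277),(602,127),40)):
    print(n,atz("scene",S(*a),z)[:2],atz("top",P(*b),z)[:2])
print("ball",atz("scene",S(238,85),92.5)[:2],"postbase",atz("scene",S(243,140),58)[:2])
for q in((485,205),(545,225),(490,395),(425,365),(415,392),(405,418),(470,445),(482,405)):print(q,atz("top",P(*q),43)[:2])
for q in((150,210),(205,235),(335,98),(240,90)):print("s",q,atz("scene",S(*q),43)[:2])
p,d=arm.grab_frame("top")
T=np.array(arm.get_calibration("top")["extrinsics"])
# points higher than 60 around bolt, both cams
for cam,win in(("top",(170,225,335,365)),("scene",(185,225,268,310))):
    p,d=arm.grab_frame(cam)
    Q=np.array([bydepth(cam,(i,j),d[:, :]) if 0 else (lambda Tr:(Tr[0][:3,:3]@(Tr[1]*d[i,j])+Tr[0][:3,3]))(ray(cam,(i,j))) for i in range(win[0],win[1]) for j in range(win[2],win[3])])
    m=(Q[:,2]>72)&(Q[:,2]<110);print(cam,m.sum(),Q[m].mean(0) if m.any() else "",Q[m][:12])
```

```text
green [618.1   4.2] [619.5   1.3]
copper [633.9  76.3] [633.8  74.9]
black [550.5  18.5] [545.1  13.9]
white [560.5  89.6] [559.8  88.8]
lock top [486.1 -38.6] [487.  -40.7]
screwA [ 434.4 -173.6] [ 434.6 -175.6]
screwB [491.6 138.2] [491.8 135.5]
screwC [713.8  96.7] [714.1  93.2]
screwD [ 656.3 -215.6] [ 656.3 -216.3]
ball [ 533.5 -131.1] postbase [ 543.3 -127.6]
(485, 205) [ 608.1 -141.1]
(545, 225) [ 594.2 -177.8]
(490, 395) [ 488.9 -139.7]
(425, 365) [ 508.7 -100.5]
(415, 392) [492.1 -93.8]
(405, 418) [476.2 -87.1]
(470, 445) [ 458.5 -126.3]
(482, 405) [ 482.9 -134.6]
s (150, 210) [ 596.2 -172. ]
s (205, 235) [ 610.9 -135.3]
s (335, 98) [479.4 -84.5]
s (240, 90) [ 482.  -144.4]
top 19 [ 535.6 -130.4   94.6] [[ 545.5 -131.2   91.7]
 [ 539.8 -126.9  103.5]
 [ 540.6 -130.7   98.7]
 [ 540.2 -134.2  100.1]
 [ 537.2 -123.5   98.4]
 [ 538.  -127.3   93.4]
 [ 536.2 -130.4  103.2]
 [ 536.6 -134.1  100.2]
 [ 537.3 -137.9   95.8]
 [ 534.8 -123.7   91.4]
 [ 532.7 -126.7  103.4]
 [ 532.9 -130.3  101.3]]
scene 41 [ 540.6 -128.9   90.4] [[ 536.3 -133.7  100.7]
 [ 534.6 -131.1   99.6]
 [ 535.  -128.   100.4]
 [ 533.7 -125.3   99.7]
 [ 537.  -136.7   96.9]
 [ 538.5 -133.3   98.7]
 [ 537.9 -130.4   98.6]
 [ 539.2 -127.   100.2]
 [ 537.2 -124.5   98.9]
 [ 540.4 -136.    96.1]
 [ 540.2 -133.    96.3]
 [ 542.8 -129.2   99.1]]
```

```bash
cat > t.py <<'E'
import sys
from h import *
np.set_printoptions(precision=2,suppress=True)
s=arm.sense();R=np.array(s["tcp_rot"]);p=np.array(s["tcp_pos"])
print(round(s["time_s"],2),p,np.array(s["wrist_force"]),round(s["grip_width"],1));print(R.ravel())
for a in sys.argv[1:]: 
    t=np.array(eval(a));print(a,R.T@(t-p))
E
python3 t.py 618.5,3,270 547,16,270 634,75.5,270
```

```text
0.95 [218.88 585.43 404.68] [0.21 0.29 0.76] 87.6
[ 0.    0.35  0.94  0.    0.94 -0.35 -1.    0.   -0.  ]
618.5,3,270 [ 134.63 -405.63  578.27]
547,16,270 [ 134.63 -418.49  506.75]
634,75.5,270 [ 134.64 -332.29  567.4 ]
```

```bash
python3 -m inch '{"xyz":[[5,-15,21],[12,-38,54],[20,-66,94],[30,-95,135],[42,-123,176],[54,-152,217],[66,-180,257],[78,-209,298],[90,-235,335],[97,-252,360]],"rotation":[[0,0,0],[0,0,0],[0,0,0],[0,0,0],[0,0,0],[0,0,0],[0,0,0],[0,0,0],[0,0,0],[0,0,0]],"fingers":[0.2,0.5,0.8,1,1,1,1,1,1,1]}' 20; python3 t.py 618.5,3,270
```

```text
time_s: 1.95
tcp_pos: [469.2, 220.0, 307.1]
tcp_rot: [[0.0, 0.353, 0.936], [-0.001, 0.936, -0.353], [-1.0, -0.001, 0.001]]
wrist_force: [0.5, 0.8, 0.1]
grip_width: 11.1
1.95 [469.24 219.98 307.14] [0.51 0.85 0.07] 11.1
[ 0.    0.35  0.94 -0.    0.94 -0.35 -1.   -0.    0.  ]
618.5,3,270 [  37.39 -150.32  216.2 ]
```

```bash
python3 -m inch '{"xyz":[[2,-15,21],[7,-40,57],[13,-66,95],[19,-93,133],[25,-118,169],[31,-137,197],[35,-147,211],[37,-150,216],[37,-150,216],[37,-150,216]],"rotation":[[0,0,0],[0,0,0],[0,0,0],[0,0,0],[0,0,0],[0,0,0],[0,0,0],[0,0,0],[0,0,0],[0,0,0]],"fingers":[1,1,1,1,1,1,1,1,1,1]}' 20; python3 t.py 618.5,3,247
python3 - <<'E'
from h import *
a,_=arm.grab_frame("scene");b,_=arm.grab_frame("top")
a=cv2.resize(a[130:270,240:390],None,fx=4,fy=4,interpolation=cv2.INTER_CUBIC)
cv2.imwrite("pics/g1.png",a)
E
```

```text
time_s: 2.95
tcp_pos: [617.1, 9.2, 270.7]
tcp_rot: [[-0.001, 0.348, 0.937], [0.001, 0.937, -0.348], [-1.0, 0.001, -0.001]]
wrist_force: [0.1, 0.8, -0.6]
grip_width: 0.0
2.95 [617.07   9.2  270.72] [ 0.07  0.78 -0.58] 0.0
[-0.    0.35  0.94  0.    0.94 -0.35 -1.    0.   -0.  ]
618.5,3,247 [23.71 -5.34  3.52]
```

View pics/g1.png

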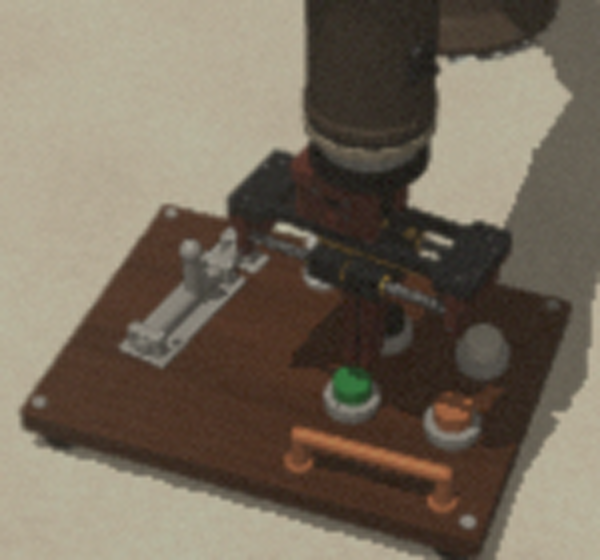

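The closed fingers stand just above the green cap (crop about 352,385). I'll press slowly.

```bash
python3 t.py 618.5,3,247; python3 -m inch '{"xyz":[[4,-2,1],[9,-4,2],[14,-5,3],[17,-5,3]],"rotation":[[0,0,0],[0,0,0],[0,0,0],[0,0,0]],"fingers":[1,1,1,1]}' 20; python3 t.py 618.5,3,237
```

```text
3.05 [617.17   9.16 271.01] [-0.63  0.82  0.99] 0.4
[ 0.    0.35  0.94  0.    0.94 -0.35 -1.    0.   -0.  ]
618.5,3,247 [24.   -5.34  3.4 ]
time_s: 3.45
tcp_pos: [618.5, 1.2, 252.9]
tcp_rot: [[-0.001, 0.351, 0.937], [-0.0, 0.937, -0.351], [-1.0, -0.0, -0.001]]
wrist_force: [0.2, -0.8, 0.0]
grip_width: 0.8
3.45 [618.52   1.17 252.9 ] [ 0.25 -0.84  0.02] 0.8
[-0.    0.35  0.94 -0.    0.94 -0.35 -1.   -0.   -0.  ]
618.5,3,237 [15.9   1.72 -0.65]
```

```bash
python3 -m inch '{"xyz":[[3,1,0],[6,1,0],[8,1,0],[10,1,0],[12,1,0],[13.5,1,0],[15,1,0],[16,1,0],[16.5,1,0],[16.5,1,0]],"rotation":[[0,0,0],[0,0,0],[0,0,0],[0,0,0],[0,0,0],[0,0,0],[0,0,0],[0,0,0],[0,0,0],[0,0,0]],"fingers":[1,1,1,1,1,1,1,1,1,1]}' 20
```

```text
time_s: 4.45
tcp_pos: [619.1, 2.5, 237.4]
tcp_rot: [[0.0, 0.35, 0.937], [0.0, 0.937, -0.35], [-1.0, 0.0, 0.0]]
wrist_force: [-1.7, 1.4, 6.8]
grip_width: 0.4
```

```bash
python3 -m inch '{"xyz":[[0.7,0,0],[1.4,0,0],[2,0,0],[2,0,0]],"rotation":[[0,0,0],[0,0,0],[0,0,0],[0,0,0]],"fingers":[1,1,1,1]}' 20
```

```text
time_s: 4.85
tcp_pos: [619.1, 2.4, 237.2]
tcp_rot: [[0.001, 0.35, 0.937], [0.001, 0.937, -0.35], [-1.0, 0.001, 0.0]]
wrist_force: [-7.3, 0.8, 20.9]
grip_width: 0.5
```

The stop is confirmed (237 mm, force up to 21 N). Next, lift and move over copper.

```bash
python3 -m inch '{"xyz":[[-8,0,0],[-20,0,0],[-30,3,0],[-32,15,-2],[-32,35,-6],[-32,55,-9],[-32,68,-11],[-32,73,-11.5],[-32,73.5,-11.5],[-32,73.5,-11.5]],"rotation":[[0,0,0],[0,0,0],[0,0,0],[0,0,0],[0,0,0],[0,0,0],[0,0,0],[0,0,0],[0,0,0],[0,0,0]],"fingers":[1,1,1,1,1,1,1,1,1,1]}' 20;python3 t.py 634,75.5,237
```

```text
time_s: 5.85
tcp_pos: [634.0, 74.5, 267.0]
tcp_rot: [[-0.0, 0.351, 0.936], [-0.001, 0.936, -0.351], [-1.0, -0.001, 0.0]]
wrist_force: [0.1, 0.4, 0.3]
grip_width: 0.8
5.85 [633.96  74.48 266.99] [0.07 0.37 0.28] 0.8
[-0.    0.35  0.94 -0.    0.94 -0.35 -1.   -0.    0.  ]
634,75.5,237 [29.99  0.99 -0.32]
```

```bash
python3 -m inch '{"xyz":[[6,1,0],[12,1,0],[17,1,0],[20,1,0],[22.5,1,0],[25,1,0],[27,1,0],[29,1,0],[30.5,1,0],[31.5,1,0]],"rotation":[[0,0,0],[0,0,0],[0,0,0],[0,0,0],[0,0,0],[0,0,0],[0,0,0],[0,0,0],[0,0,0],[0,0,0]],"fingers":[1,1,1,1,1,1,1,1,1,1]}' 20;python3 -m inch '{"xyz":[[0.5,0,0],[0.8,0,0],[0.8,0,0]],"rotation":[[0,0,0],[0,0,0],[0,0,0]],"fingers":[1,1,1]}' 20;python3 t.py 547,16,270
```

```text
time_s: 6.85
tcp_pos: [634.4, 75.9, 237.2]
tcp_rot: [[0.0, 0.35, 0.937], [0.0, 0.937, -0.35], [-1.0, 0.0, 0.0]]
wrist_force: [-9.3, -2.2, 23.3]
grip_width: 0.8
time_s: 7.15
tcp_pos: [634.4, 75.9, 237.2]
tcp_rot: [[0.001, 0.35, 0.937], [0.0, 0.937, -0.35], [-1.0, 0.001, 0.001]]
wrist_force: [-9.6, -2.1, 23.0]
grip_width: 0.3
7.15 [634.39  75.89 237.24] [-9.64 -2.12 22.97] 0.3
[ 0.    0.35  0.94  0.    0.94 -0.35 -1.    0.    0.  ]
547,16,270 [-32.85 -86.7  -60.84]
```

```bash
python3 -m inch '{"xyz":[[-10,0,0],[-24,0,0],[-34,-4,-3],[-35,-20,-14],[-35,-42,-30],[-35,-64,-46],[-35,-80,-57],[-35,-86,-60.5],[-35,-86.5,-60.5],[-35,-86.5,-60.5]],"rotation":[[0,0,0],[0,0,0],[0,0,0],[0,0,0],[0,0,0],[0,0,0],[0,0,0],[0,0,0],[0,0,0],[0,0,0]],"fingers":[1,1,1,1,1,1,1,1,1,1]}' 20;python3 t.py 547,16,237
```

```text
time_s: 8.15
tcp_pos: [548.2, 16.9, 270.2]
tcp_rot: [[0.001, 0.35, 0.937], [0.0, 0.937, -0.35], [-1.0, 0.001, 0.001]]
wrist_force: [-0.8, 0.5, -0.1]
grip_width: 0.3
8.15 [548.21  16.87 270.23] [-0.83  0.47 -0.1 ] 0.3
[ 0.    0.35  0.94  0.    0.94 -0.35 -1.    0.    0.  ]
547,16,237 [33.23 -1.27 -0.87]
```

```bash
python3 -m inch '{"xyz":[[7,0,0],[15,0,0],[20,0,0],[23,0,0],[25.5,0,0],[28,0,0],[30,0,0],[32,0,0],[33.5,0,0],[34.5,0,0]],"rotation":[[0,0,0],[0,0,0],[0,0,0],[0,0,0],[0,0,0],[0,0,0],[0,0,0],[0,0,0],[0,0,0],[0,0,0]],"fingers":[1,1,1,1,1,1,1,1,1,1]}' 20;python3 -m inch '{"xyz":[[0.4,0,0],[0.6,0,0],[0.6,0,0]],"rotation":[[0,0,0],[0,0,0],[0,0,0]],"fingers":[1,1,1]}' 20;python3 t.py 547,16,300 507.5,-120,300
```

```text
time_s: 9.15
tcp_pos: [547.4, 16.4, 237.1]
tcp_rot: [[0.0, 0.35, 0.937], [0.001, 0.937, -0.35], [-1.0, 0.001, -0.0]]
wrist_force: [-10.9, 2.1, 32.3]
grip_width: 0.3
time_s: 9.45
tcp_pos: [547.3, 16.4, 237.1]
tcp_rot: [[0.001, 0.35, 0.937], [0.001, 0.937, -0.35], [-1.0, 0.001, 0.0]]
wrist_force: [-11.3, 1.4, 28.1]
grip_width: 0.3
9.45 [547.33  16.37 237.09] [-11.32   1.43  28.13] 0.3
[ 0.    0.35  0.94  0.    0.94 -0.35 -1.    0.    0.  ]
547,16,300 [-62.91  -0.38  -0.17]
507.5,-120,300 [ -63.08 -141.6    10.48]
```

```bash
python3 -m inch '{"xyz":[[-10,0,0],[-30,0,0],[-52,-5,0],[-66,-20,2],[-68,-48,4],[-68,-80,6],[-68,-110,8],[-68,-132,10],[-68,-141,10.5],[-68,-142,10.5]],"rotation":[[0,0,0],[0,0,0],[0,0,0],[0,0,0],[0,0,0],[0,0,0],[0,0,0],[0,0,0],[0,0,0],[0,0,0]],"fingers":[1,1,1,1,1,1,1,1,1,1]}' 20;python3 -m inch '{"xyz":[[0,0,0]],"rotation":[[0,0,0]],"fingers":[1]}';python3 t.py 507.5,-120,249
python3 - <<'E'
from h import *
a,_=arm.grab_frame("scene")
a=cv2.resize(a[130:270,240:390],None,fx=5,fy=4,interpolation=cv2.INTER_CUBIC)
cv2.imwrite("pics/g2.png",a)
E
```

```text
time_s: 10.45
tcp_pos: [507.0, -122.0, 302.7]
tcp_rot: [[0.0, 0.353, 0.936], [-0.0, 0.936, -0.353], [-1.0, -0.0, 0.0]]
wrist_force: [-0.1, 1.1, -0.6]
grip_width: 0.0
time_s: 10.55
tcp_pos: [507.7, -119.9, 302.7]
tcp_rot: [[0.0, 0.35, 0.937], [0.0, 0.937, -0.35], [-1.0, 0.0, 0.0]]
wrist_force: [-0.5, -0.2, 0.4]
grip_width: 0.7
10.55 [ 507.71 -119.91  302.69] [-0.51 -0.18  0.37] 0.7
[ 0.    0.35  0.94  0.    0.94 -0.35 -1.    0.    0.  ]
507.5,-120,249 [53.69 -0.18 -0.17]
```

View pics/g2.png

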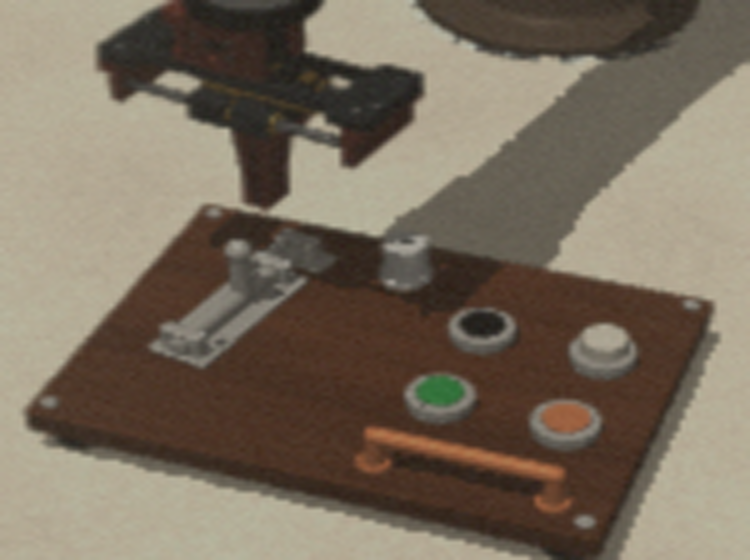

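Green, copper and black are in, and white (603,340) is still up. The fingers are behind the knob (237,265). Next, descend.

```bash
python3 -m inch '{"xyz":[[8,0,0],[20,0,0],[32,0,0],[42,0,0],[49,0,0],[52.5,0,0],[53,0,0]],"rotation":[[0,0,0],[0,0,0],[0,0,0],[0,0,0],[0,0,0],[0,0,0],[0,0,0]],"fingers":[1,1,1,1,1,1,1]}' 20;python3 -m inch '{"xyz":[[0,0,3],[0,0,6],[0,0,9],[0,0,12],[0,0,15],[0,0,18],[0,-0.3,21],[0,-0.5,24]],"rotation":[[0,0,0],[0,0,0],[0,0,0],[0,0,0],[0,0,0],[0,0,0],[0,0,0],[0,0,0]],"fingers":[1,1,1,1,1,1,1,1]}'
```

```text
time_s: 11.3
tcp_pos: [507.4, -120.4, 249.2]
tcp_rot: [[-0.001, 0.35, 0.937], [0.0, 0.937, -0.35], [-1.0, -0.0, -0.001]]
wrist_force: [-0.2, 1.0, -0.5]
grip_width: 0.7
time_s: 12.1
tcp_pos: [530.0, -129.1, 249.7]
tcp_rot: [[-0.0, 0.35, 0.937], [0.0, 0.937, -0.35], [-1.0, 0.0, -0.0]]
wrist_force: [-2.4, 1.1, 2.3]
grip_width: 0.3
```

```bash
python3 -m inch '{"xyz":[[0,0,3],[0,0,6],[0,0,9],[0,-0.2,12],[0,-0.4,15],[0,-0.5,18],[0,-0.5,21],[0,-0.5,23],[0,-0.5,25]],"rotation":[[0,0,0],[0,0,0],[0,0,0],[0,0,0],[0,0,0],[0,0,0],[0,0,0],[0,0,0],[0,0,0]],"fingers":[1,1,1,1,1,1,1,1,1]}'
```

```text
time_s: 13.0
tcp_pos: [551.9, -137.9, 249.4]
tcp_rot: [[-0.004, 0.35, 0.937], [0.002, 0.937, -0.35], [-1.0, -0.0, -0.005]]
wrist_force: [-13.1, 6.6, 10.3]
grip_width: 0.3
```

```bash
python3 -m inch '{"xyz":[[0,0,0.7],[0,0,1.4],[0,0,2],[0,0,2]],"rotation":[[0,0,0],[0,0,0],[0,0,0],[0,0,0]],"fingers":[1,1,1,1]}'
```

```text
time_s: 13.4
tcp_pos: [552.5, -138.3, 249.3]
tcp_rot: [[-0.008, 0.35, 0.937], [0.003, 0.937, -0.35], [-1.0, -0.0, -0.008]]
wrist_force: [-15.7, 6.2, 11.9]
grip_width: 0.4
```

```bash
python3 -m inch '{"xyz":[[0,0,1],[0,0,2],[0,0,3],[0,0,4],[0,0,4]],"rotation":[[0,0,0],[0,0,0],[0,0,0],[0,0,0],[0,0,0]],"fingers":[1,1,1,1,1]}'; python3 -m inch '{"xyz":[[0,0,-4],[0,0,-10],[0,0,-22],[-8,0,-30],[-30,0,-32],[-65,0,-34],[-105,0,-50],[-140,0,-80],[-155,0,-110],[-155,0,-120]],"rotation":[[0,0,0],[0,0,0],[0,0,0],[0,0,0],[0,0,0],[0,0,0],[0,0,0],[0,0,0],[0,0,0],[0,0,0]],"fingers":[1,1,1,1,1,1,1,1,1,1]}'
python3 - <<'E'
from h import *
np.set_printoptions(precision=1,suppress=True)
for cam,win in(("top",(170,225,335,365)),("scene",(185,225,268,310))):
    p,d=arm.grab_frame(cam)
    if cam=="scene": cv2.imwrite("pics/g3.png",cv2.resize(p[175:270,240:390],None,fx=5,fy=5,interpolation=cv2.INTER_CUBIC))
    Q=np.array([(lambda Tr:(Tr[0][:3,:3]@(Tr[1]*d[i,j])+Tr[0][:3,3]))(ray(cam,(i,j))) for i in range(win[0],win[1]) for j in range(win[2],win[3])])
    m=(Q[:,2]>72)&(Q[:,2]<110);print(cam,m.sum(),Q[m].mean(0) if m.any() else "")
E
```

```text
time_s: 13.9
tcp_pos: [554.0, -138.9, 249.1]
tcp_rot: [[-0.014, 0.35, 0.937], [0.005, 0.937, -0.35], [-1.0, -0.0, -0.015]]
wrist_force: [-27.9, 10.9, 23.8]
grip_width: 0.5
time_s: 14.9
tcp_pos: [444.6, -98.3, 407.5]
tcp_rot: [[0.005, 0.35, 0.937], [0.0, 0.937, -0.35], [-1.0, 0.002, 0.005]]
wrist_force: [-0.2, -0.0, -0.2]
grip_width: 0.3
top 0 
scene 44 [ 574.3 -141.    89.7]
```

View pics/g3.png

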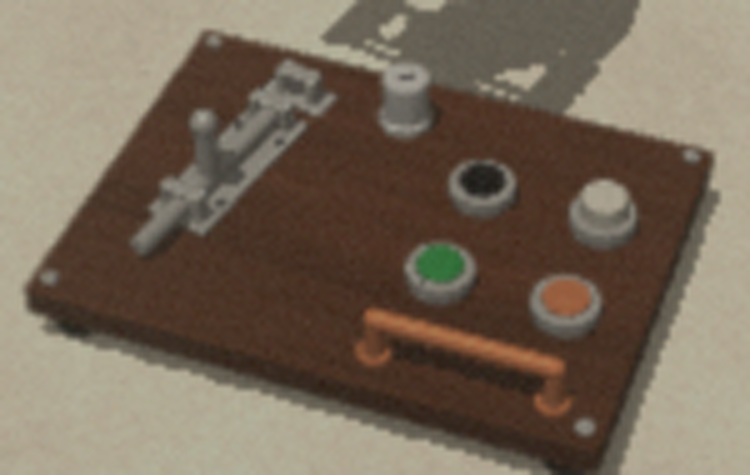

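The picture shows the bolt pushed out, with the ball at crop (203,118). I'll check the travel from the image.

Run:
```python
from h import *
S=lambda x,y:[175+(y+.5)/5-.5,240+(x+.5)/5-.5]
a=cv2.imread("pics/c1.png");b=cv2.imread("pics/g3.png")
t=a[72:125,220:256]
r=cv2.matchTemplate(b[80:200,170:260],t,cv2.TM_CCOEFF_NORMED);_,v,_,l=cv2.minMaxLoc(r)
dx,dy=170+l[0]-220,80+l[1]-72;print(dx,dy,v)
p=atz("scene",S(238,85),92.5);q=atz("scene",S(238+dx,85+dy),92.5);print(p,q,np.linalg.norm(q-p))
```

```text
-35 35 0.9355825781822205
[ 533.51298118 -131.14222023   92.5       ] [ 567.33864563 -144.02163975   92.5       ] 36.19468224229176
```

All three image and pose estimates give about 36 mm, a little short of 40. I'll push once more, slightly higher and shifted sideways, to tell a real stop from a jam.

```bash
python3 t.py 515,-122,300 530,-128,256; python3 -m inch '{"xyz":[[15,0,10],[40,0,30],[75,0,52],[100,1,67],[118,2,76],[132,3,82],[143,3,88],[149,3,91],[151,3,92],[151,3,92]],"rotation":[[0,0,0],[0,0,0],[0,0,0],[0,0,0],[0,0,0],[0,0,0],[0,0,0],[0,0,0],[0,0,0],[0,0,0]],"fingers":[1,1,1,1,1,1,1,1,1,1]}'
```

```text
15.0 [445.37 -98.28 405.34] [-0.28  0.34 -0.37] 0.7
[ 0.    0.35  0.94  0.    0.94 -0.35 -1.    0.    0.  ]
515,-122,300 [105.47   2.    73.34]
530,-128,256 [149.5    1.57  89.41]
time_s: 16.0
tcp_pos: [533.6, -128.0, 254.0]
tcp_rot: [[0.0, 0.35, 0.937], [-0.0, 0.937, -0.35], [-1.0, 0.0, 0.0]]
wrist_force: [-0.0, 0.8, 0.5]
grip_width: 0.2
```

```bash
for i in 1; do python3 -m inch '{"xyz":[[0,0,3],[0,0,6],[0,0,9],[0,0,12],[0,0,15],[0,0,15]],"rotation":[[0,0,0],[0,0,0],[0,0,0],[0,0,0],[0,0,0],[0,0,0]],"fingers":[1,1,1,1,1,1]}'; done; python3 -m inch '{"xyz":[[0,0,1.5],[0,0,2],[0,0,2]],"rotation":[[0,0,0],[0,0,0],[0,0,0]],"fingers":[1,1,1]}'; python3 -m inch '{"xyz":[[0,0,1.5],[0,0,2],[0,0,2]],"rotation":[[0,0,0],[0,0,0],[0,0,0]],"fingers":[1,1,1]}';python3 -m inch '{"xyz":[[0,0,1.5],[0,0,3],[0,0,3]],"rotation":[[0,0,0],[0,0,0],[0,0,0]],"fingers":[1,1,1]}'
```

```text
time_s: 16.6
tcp_pos: [547.9, -133.3, 253.8]
tcp_rot: [[0.0, 0.35, 0.937], [-0.0, 0.937, -0.35], [-1.0, 0.0, 0.0]]
wrist_force: [0.4, 0.1, -0.5]
grip_width: 0.6
time_s: 16.9
tcp_pos: [549.4, -133.9, 253.7]
tcp_rot: [[-0.0, 0.35, 0.937], [0.0, 0.937, -0.35], [-1.0, -0.0, -0.0]]
wrist_force: [0.8, -0.3, -0.3]
grip_width: 0.9
time_s: 17.2
tcp_pos: [551.2, -134.6, 253.7]
tcp_rot: [[-0.0, 0.35, 0.937], [0.0, 0.937, -0.35], [-1.0, 0.0, -0.001]]
wrist_force: [-1.0, 0.1, 0.6]
grip_width: 0.1
time_s: 17.5
tcp_pos: [552.4, -135.0, 253.3]
tcp_rot: [[-0.006, 0.35, 0.937], [0.002, 0.937, -0.35], [-1.0, -0.0, -0.006]]
wrist_force: [-9.2, 3.1, 7.1]
grip_width: 0.3
```

Contact comes at 551 mm and the force climbs at once with no travel. That is the same stop at a different height and offset, so the bolt is fully open. Next, retreat.

```bash
python3 -m inch '{"xyz":[[0,0,-4],[0,0,-12],[0,0,-24],[-10,0,-30],[-32,0,-32],[-65,0,-34],[-105,0,-50],[-140,0,-80],[-155,0,-105],[-155,0,-110]],"rotation":[[0,0,0],[0,0,0],[0,0,0],[0,0,0],[0,0,0],[0,0,0],[0,0,0],[0,0,0],[0,0,0],[0,0,0]],"fingers":[1,1,1,1,1,1,1,1,1,1]}'; python3 -m inch '{"xyz":[[0,0,0],[0,0,0],[0,0,0]],"rotation":[[0,0,0],[0,0,0],[0,0,0]],"fingers":[1,1,1]}'
python3 - <<'E'
from h import *
p,d=arm.grab_frame("scene")
cv2.imwrite("pics/g4.png",cv2.resize(p[175:270,240:390],None,fx=5,fy=5,interpolation=cv2.INTER_CUBIC))
E
```

```text
time_s: 18.5
tcp_pos: [449.3, -96.8, 411.7]
tcp_rot: [[0.005, 0.35, 0.937], [0.001, 0.937, -0.35], [-1.0, 0.002, 0.004]]
wrist_force: [0.2, -0.2, -0.6]
grip_width: 0.6
time_s: 18.8
tcp_pos: [451.6, -97.3, 407.8]
tcp_rot: [[-0.001, 0.35, 0.937], [-0.0, 0.937, -0.35], [-1.0, -0.001, -0.001]]
wrist_force: [-0.5, 0.6, -0.0]
grip_width: 0.6
```

View pics/g4.png

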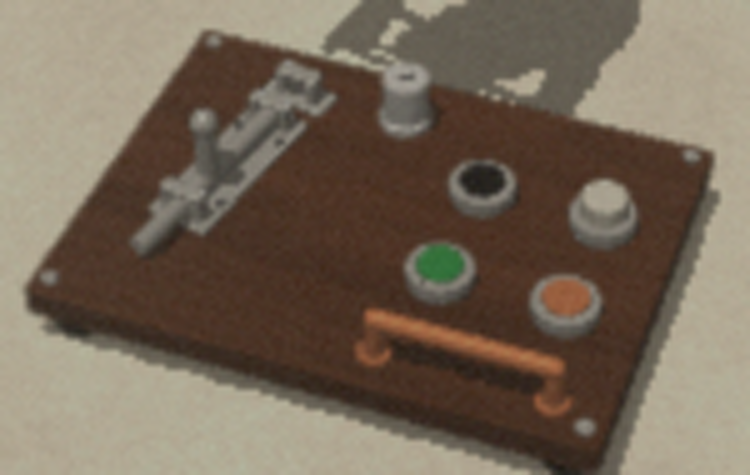

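The picture shows three keys in, white up (604,200), the bolt out with its ball at (203,118), and the lock unmoved at (405,100).

```bash
python3 -c "from workcell import arm; print(arm.sign_off())"
```

```text
the job is handed in; nothing more can be done
None
```

I pressed the green, copper and black keys in that order, then pushed the slide bolt open. I handed the job in at about 19 s, with the arm raised clear of everything.

- **Keys:** each one stopped with the fingertips about 55 mm above the shelf, which is fully in. The force there rose to 21–32 N. The last picture shows all three in and the white key up.
- **Bolt:** the first push met a firm stop, with total wrist force up to about 38 N. A second push, slightly higher and to one side, met the same stop at once, so I take the bolt as fully open.
- **Disagreement:** the pictures put the bolt's travel at about 36 mm, against the nominal 40 mm. One camera pixel covers about 4 mm there, so I trusted the stop over the picture.
- **Loose fittings:** the cylinder lock stands where it was. The other fittings were outside the final close-up, and I didn't check them again. The arm kept well away from them.

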